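# Point out the faulty capacitor for the bench camera, then stop the recording

## Robot

A 6-joint arm with a two-finger parallel gripper is mounted at the origin on the work surface. World frame = base frame: x ahead of the robot, y to its left, z up, the work surface at z = 0. Lengths are in mm, angles in rad, forces in N, time in s.
With the tool pointing down it reaches from about 325 to 875 mm from the base axis. Payload 4.4 kg.
Tool frame: the origin (TCP) lies between the finger pads, 19 mm behind the fingertips; this is the grasp point; z points along the fingers, y is the line along which they close (so a half turn about z gives the same grasp; the last joint's range is limited). The gripper opens to 85 mm and grips with 20 to 120 N. Pads are 22 mm wide; open, the fingers measure 114 mm over their backs; the gripper's body (76 mm by 85 mm) begins 54 mm behind the grasp point. The pads swing forward as they close: fully open they stand 13 mm farther back than shut.
Start: joints at [-1.278, 0.207, 1.542, -0, 1.393, -0.15], TCP at [246.359, -519.552, 249.982] pointing down, gripper open.
Joint ranges: [-2.73, 2.73], [-0.86, 2.22], [0.23, 2.46], [-1.11, 4.25], [0.08, 2.63], [-2.82, 2.82]. Speed limits (rad/s): [2.79, 2.79, 3.14, 3.14, 3.14, 3.14].

## Interface

Orientations are given as a 3x3 rotation matrix whose columns are the frame's x, y, z axes.
In Python, from plant import ctrl, sensors, optics gives the robot as it stands. Calls block until the motion is done:
- ctrl.move_ptp(position, orientation): joint-space move of the TCP to a pose.
- ctrl.move_l(position, rot=None, vel=150, threshold=None): straight line of the TCP; rot=None keeps the orientation; vel is the mean speed in mm/s. With threshold (N) it stops when the force on the tool has changed by that much, and returns True; else False.
- ctrl.set_joints(angles): joint-space move.
- ctrl.gripper_to(opening, force=None): finger opening in mm; force is the grip in N (None keeps the last); returns when the fingers have stopped.
- ctrl.hold(seconds).
- ctrl.solve_ik(position, orientation): joint angles nearest the present ones, or None.
- sensors.read_state(): the state.
- optics.grab_frame(name): name is "scene" or "side" or "wrist"; returns (picture, depth): 420x560x3 uint8, red, green, blue; 420x560 float32, mm along the optical axis (not along the pixel's ray), 0 where there is no reading.
- optics.camera_params(name): a dict with "mtx" (3x3 intrinsics, pixels), "R" (3x3) and "t" (3): a world point X has camera coordinates R X + t; the wrist camera has in their place "T_tool_cam" (4x4, takes a point from camera to tool coordinates, whose origin is the TCP and whose axes are the flange's). Camera axes: x right, y down, z forward; pixel columns grow to the right and rows downward; lengths in mm; the calibration is good to about 2 mm. A picture is of the moment at which its call begins: read the wrist's pose just before it. camera_params takes no time and is no camera call.
A pose or a line that the arm cannot do raises ctrl.MotionError and nothing moves.
- ctrl.finish_job(): hands the job in; it is judged then, once.
The state is a dict: "t": time; "q": joint angles; "qvel": joint speeds; "tau": joint torques, N m; "eef_pos": TCP position; "eef_rot": TCP orientation; "force": force on the tool from outside, world axes, zero at the start; "wrist_torque": the same for the moment, N m; "grip_width": finger opening in mm; "grasp_force": force on a finger pad.
Only numpy, scipy, OpenCV 4.12 (cv2) and the standard library are available. Lean on these libraries where they do the work, as an engineer would, in place of code of your own. Each camera call takes 0.05 s, during which the arm holds its last target. There are 200 camera calls.

## Task

The bench camera is recording a fault report: point out the orange capacitor on the green circuit board by bringing the fingertips just above its top (one or two centimetres, centred over it) without touching it, and stay there for a good two seconds. Then press the green button on the grey recorder box fully down to stop the recording, and let it come back up. Touch nothing on the board, do not dip down over any other capacitor, and neither lift the recorder, shove it about nor disturb the tools around.

Things in the scene. Friction and masses are not known exactly. Their poses are not given: they have to be found in the camera images.
- board: Green circuit board 200 x 220 mm (x, y) screwed to an aluminium jig plate that is fixed to the bench. Origin: centre of the underside, on the bench; z up. Board surface 20 mm above the bench; a finned heat sink 30 x 34 mm at its centre rises to 42 mm; the four capacitors stand around it, one near each corner (about 50 mm in x and 60 mm in y from the centre), any colour in any corner.
- log_button (a joint): Travel of the green round push button (32 mm across) on the recorder, in m: 0 = up, 0.006 = fully down. Pressed straight down; a spring brings it back; fully down takes 5 N. Counts as pressed from about 0.0045.
- log_button_top (a point): Centre of the top face of the green button; moves down with it.
- cap_orange_top (a point): Centre of the flat top of the orange-sleeved capacitor, an upright can 22 mm in diameter and 30 mm tall fixed on the board; its top is 50 mm above the bench. z up. The one to point at.
- cap_black_top (a point): Centre of the flat top of the black-sleeved capacitor, an upright can 22 mm in diameter and 30 mm tall fixed on the board; its top is 50 mm above the bench. z up.
- cap_blue_top (a point): Centre of the flat top of the blue-sleeved capacitor, an upright can 22 mm in diameter and 30 mm tall fixed on the board; its top is 50 mm above the bench. z up.
- cap_white_top (a point): Centre of the flat top of the white-sleeved capacitor, an upright can 22 mm in diameter and 30 mm tall fixed on the board; its top is 50 mm above the bench. z up.
- recorder: Loose grey recorder box 110 x 80 x 38 mm, 0.4 to 0.8 kg, on rubber feet, standing on the bench to the right of the board. Origin: centre of its underside; z up. The button, in a black housing, is on its top, 10 mm from the centre towards the box's -x.
- screwdriver: Loose red-handled screwdriver, 170 mm long, lying on the bench beyond the board. Leave alone.
- spool: Loose metal spool 52 mm in diameter, 38 mm tall, standing beyond the recorder. Leave alone. Origin: centre of the underside.
- meter: Loose yellow hand multimeter 150 x 75 x 40 mm lying on its back to the left of the board. Leave alone. Origin: centre of the underside.
There are look-alikes about, which are no part of the job. Of the things that look like the recorder, take the one that is farthest to the robot's right at the start.

How it is judged:
By the outcome, as a careful person would: the job done as asked, in the order asked, and still so for the second after the job is handed in, with the robot touching nothing.
It also fails if it takes over 42 s, if anything falls off the work surface, if the arm or the gripper's body presses on something with over 40 N, if the wrist force passes 120 N, or if a joint passes its speed limit or range.

## Working session

There is one attempt and no reset: what is moved stays moved. The work goes in short steps, each a Python script; the robot and the scene stay as the last script left them, time stands still between calls to the robot, and variables do not carry over. Pictures are saved under pics/ and viewed, at most 10 in all, crops included, and the job is handed in when it is done.

```bash
mkdir -p pics
cat > h.py <<'E'
import numpy as np, cv2
from plant import ctrl, sensors, optics
def grab(n):
    s=sensors.read_state(); im,d=optics.grab_frame(n); p=optics.camera_params(n)
    if n=="wrist":
        T=np.eye(4); T[:3,:3]=s["eef_rot"]; T[:3,3]=s["eef_pos"]; W=T@np.array(p["T_tool_cam"])
    else:
        W=np.eye(4); R=np.array(p["R"]); W[:3,:3]=R.T; W[:3,3]=-R.T@np.array(p["t"])
    return im,d,np.array(p["mtx"]),W
def cloud(d,K,W):
    v,u=np.indices(d.shape); P=np.stack([(u-K[0,2])/K[0,0]*d,(v-K[1,2])/K[1,1]*d,d],-1)
    return P@W[:3,:3].T+W[:3,3]
def ray(u,v,z,K,W):
    r=W[:3,:3]@np.linalg.solve(K,[u,v,1.]); o=W[:3,3]; return o+r*(z-o[2])/r[2]
def save(n,im): cv2.imwrite("pics/"+n,cv2.cvtColor(im,cv2.COLOR_RGB2BGR))
E
python3 - <<'E'
from h import *
s=sensors.read_state(); print(s["t"],s["grip_width"],s["force"])
for n in("scene","side"):
    im,d,K,W=grab(n); save(n+"0.png",im); np.savez("pics/%s0.npz"%n,im=im,d=d,K=K,W=W); print(n,W[:3,3].round())
E
```

```text
0.0 85.6972255044938 [-0.48415904  0.08463525 -0.59720398]
scene [1199. -462.  710.]
side [ 76. 606. 561.]
```

View pics/scene0.png

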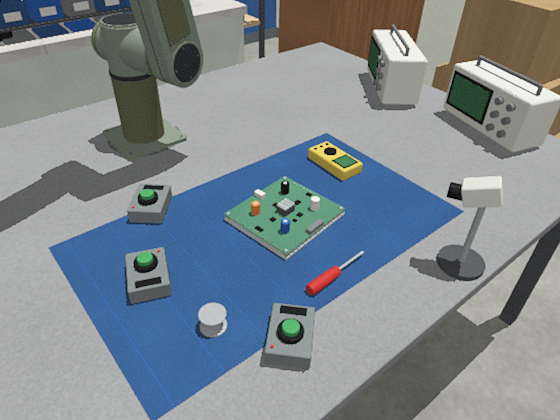

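View pics/side0.png

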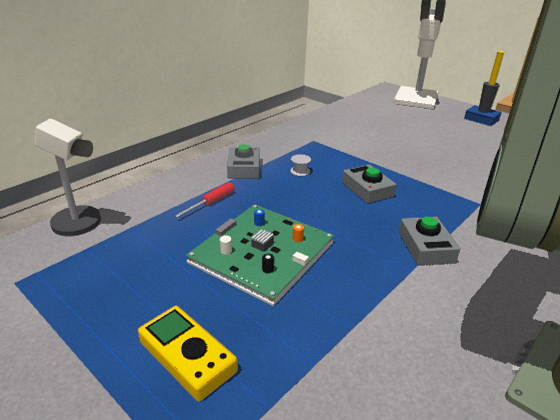

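The scene view shows three grey boxes with green buttons, at about (150,197), (146,260) and (290,328). The orange capacitor is at (255,208), black at (285,187), white at (315,203) and blue at (285,226). The side view agrees: orange (298,232), boxes at (429,226), (373,174) and (243,150). Next I'll measure them.

Run:
```python
from h import *
for n in("scene","side"):
    f=np.load("pics/%s0.npz"%n); im,d,K,W=[f[k] for k in("im","d","K","W")]
    P=cloud(d,K,W); hsv=cv2.cvtColor(im,cv2.COLOR_RGB2HSV)
    for c,lo,hi in(("orange",(5,150,120),(20,255,255)),("green",(50,170,60),(75,255,255)),("blue",(105,150,60),(120,255,255)),("white",(0,0,190),(180,60,255)),("black",(0,0,0),(180,255,50))):
        m=cv2.inRange(hsv,lo,hi); k,l,st,ce=cv2.connectedComponentsWithStats(m)
        for i in range(1,k):
            if st[i,4]<25: continue
            Q=P[(l==i)&(d>0)]
            if len(Q)<10: continue
            zt=np.percentile(Q[:,2],97); T=Q[Q[:,2]>zt-4]; e=(T.max(0)+T.min(0))/2
            if 10<zt<90 and 250<e[0]<1100 and abs(e[1])<700: print(n,c,st[i,4],ce[i].round(),"ztop %.1f"%zt,"ctr",e.round(1),"ext",np.ptp(T,0).round())
    # recorder boxes: gray-ish points at 38mm
    m=((abs(P[...,2]-38)<4)&(hsv[...,1]<40)&(d>0)&(P[...,0]>200)&(P[...,0]<1100)).astype(np.uint8)
    k,l,st,ce=cv2.connectedComponentsWithStats(m)
    for i in range(1,k):
        if st[i,4]>150:
            r=cv2.minAreaRect(P[l==i][:,:2].astype(np.float32)); print(n,"box38",ce[i].round(),np.round(r[0]),np.round(r[1]),round(r[2]))
f=np.load("pics/scene0.npz")["im"]
c=lambda u,v:cv2.resize(f[v:v+80,u:u+100],None,fx=4,fy=4,interpolation=cv2.INTER_CUBIC)
save("crop.png",np.hstack([c(100,230),c(220,170)]))
```

```text
scene orange 86 [255. 208.] ztop 53.1 ctr [525.8  34.4  51.4] ext [19. 18.  4.]
scene blue 99 [285. 226.] ztop 52.4 ctr [617.7  48.8  51.3] ext [18. 19.  5.]
scene white 42 [260. 192.] ztop 35.6 ctr [477.3  84.7  33.9] ext [28. 14.  4.]
scene white 45 [315. 198.] ztop 53.8 ctr [599.9 160.6  52.4] ext [21. 20.  4.]
scene white 77 [285. 203.] ztop 45.5 ctr [562.2  97.1  44.2] ext [31. 33.  5.]
scene white 44 [351. 259.] ztop 18.9 ctr [773.7 106.1  18. ] ext [ 7. 73.  6.]
scene white 463 [212. 313.] ztop 41.6 ctr [ 725.9 -214.5   40.1] ext [49. 48.  5.]
scene black 67 [330. 151.] ztop 44.2 ctr [451.3 354.5  42.3] ext [31. 30.  4.]
scene black 79 [284. 188.] ztop 51.7 ctr [505.2 141.8  50.8] ext [15. 16.  4.]
scene black 54 [153. 187.] ztop 43.1 ctr [ 307.5 -120.4   41.2] ext [40. 38.  4.]
scene black 114 [148. 200.] ztop 54.0 ctr [ 350.7 -152.4   53.8] ext [35. 42.  7.]
scene black 168 [145. 266.] ztop 52.7 ctr [ 543.5 -253.9   51.2] ext [39. 46.  5.]
scene black 33 [440. 263.] ztop 13.7 ctr [894.3 260.8  12.4] ext [20. 13.  5.]
scene black 139 [147. 282.] ztop 42.9 ctr [ 585.5 -273.2  
[... 1613 characters left out ...]
. 256.] ztop 23.0 ctr [554.7 143.8  21.8] ext [13. 15.  4.]
side black 184 [268. 264.] ztop 49.7 ctr [501.8 145.   48. ] ext [20. 23.  4.]
side black 28 [234. 268.] ztop 23.1 ctr [547.8 187.5  21.3] ext [15. 10.  4.]
side black 145 [169. 328.] ztop 35.5 ctr [508.6 356.3  34. ] ext [49. 54.  4.]
side black 413 [193. 348.] ztop 40.6 ctr [447.  358.8  38.9] ext [37. 34.  4.]
side black 27 [198. 374.] ztop 35.6 ctr [411.1 380.8  34.5] ext [9. 9. 3.]
side box38 [243. 159.] [ 837. -118.] [ 80. 112.] 42
side box38 [368. 179.] [ 546. -253.] [ 78. 110.] 69
side box38 [430. 237.] [ 335. -142.] [ 81. 111.] 50
side box38 [262. 237.] [560.  99.] [30. 36.] 8
side box38 [194. 348.] [446. 358.] [32. 31.] 84
```

View pics/crop.png

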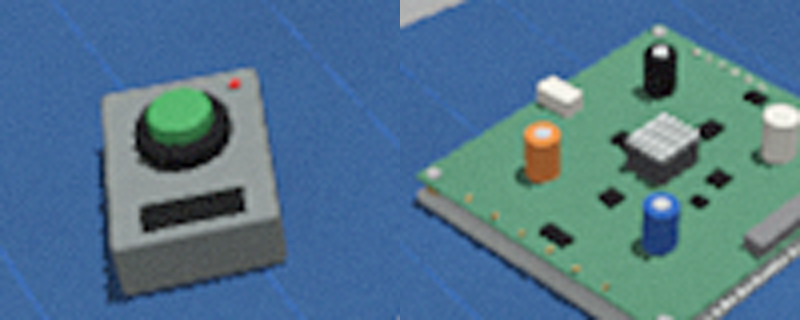

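Three boxes look like the recorder: centres (336,-143) at pixel (150,200), (548,-255) at (147,273) and (839,-120) at (291,332). The middle one is farthest right: its y is the most negative and it also has the largest clockwise bearing. The crop confirms a grey box with a green button at (538,-251), and an orange can at (524,36) with its top at about 50 mm. I'll close the gripper, go above the capacitor, and check the fingertips and the can.

```bash
python3 - <<'E'
from h import *
R=np.array(sensors.read_state()["eef_rot"]); print(R.round(3))
ctrl.gripper_to(0,20)
ctrl.move_ptp([524,36,180],R)
s=sensors.read_state(); print(s["t"],s["eef_pos"],s["grip_width"])
for n in("side","wrist","scene"):
    im,d,K,W=grab(n); P=cloud(d,K,W); save(n+"1.png",im)
    hsv=cv2.cvtColor(im,cv2.COLOR_RGB2HSV)
    m=cv2.inRange(hsv,(5,150,100),(20,255,255))>0; Q=P[m&(d>0)]
    if len(Q):
        T=Q[Q[:,2]>np.percentile(Q[:,2],97)-4]; print(n,"orange",((T.max(0)+T.min(0))/2).round(1),np.ptp(T,0).round(),len(Q))
    m=(np.hypot(P[...,0]-524,P[...,1]-36)<35)&(P[...,2]>75)&(d>0)
    print(n,"tip z",np.percentile(P[m][:,2],[0,1,5]).round(1) if m.any() else None, [ (P[m&(abs(P[...,2]-z)<4)][:,:2].mean(0)).round(1) for z in(166,172,180)])
E
python3 -c "
import cv2,numpy as np
a=cv2.imread('pics/side1.png')[90:290,200:400];b=cv2.imread('pics/wrist1.png')
cv2.imwrite('pics/c2.png',np.hstack([cv2.resize(a,(400,400)),cv2.resize(b,(400,300)) if 0 else cv2.copyMakeBorder(cv2.resize(b,(400,300)),0,100,0,0,0)]))"
```

```text
[[ 0.904  0.429 -0.001]
 [ 0.429 -0.904  0.002]
 [ 0.    -0.002 -1.   ]]
3.1 [524.30474124  35.12687735 180.17662576] -0.19584041999165663
side orange [  569.3 -1499.6   235.5] [ 37. 137.  20.] 247
side tip z [159.8 167.4 184.2] [array([519.2,  42.2]), array([518.2,  43.4]), array([517.7,  44.4])]
wrist orange [524.2  34.8  48.7] [21. 21.  4.] 191
wrist tip z [165.6 172.6 188.4] [array([533. ,  38.9]), array([532.5,  38.6]), array([532.3,  38.5])]
scene orange [525.2  34.5  50.6] [21. 18.  4.] 118
scene tip z [163.6 171.  187.9] [array([529.4,  33.2]), array([532.1,  33.4]), array([532.8,  31.7])]
```

View pics/c2.png

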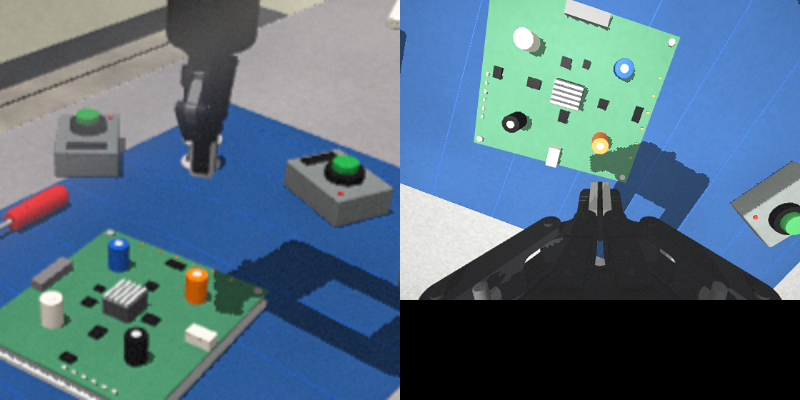

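The side crop shows the closed fingertips at z≈161 with the TCP at 180, so the tips are 19 mm below it. The wrist view puts the orange can at (524.2,34.8) and all views agree to about 2 mm. I'll point now, hold, then go above the button.

Run:
```python
from h import *
ctrl.move_l([524.5,35.2,84],vel=80)
print(sensors.read_state()["eef_pos"])
ctrl.hold(1.4)
im,d,K,W=grab("side"); save("point.png",im[130:290,200:400].repeat(3,0).repeat(3,1))
ctrl.hold(1.4); s=sensors.read_state(); print(s["t"],s["eef_pos"])
ctrl.move_l([524.5,35.2,170],vel=120)
R=np.array(s["eef_rot"]); ctrl.move_ptp([538,-251,170],R)
print(sensors.read_state()["t"])
for n in("wrist","side","scene"):
    im,d,K,W=grab(n); P=cloud(d,K,W)
    hsv=cv2.cvtColor(im,cv2.COLOR_RGB2HSV)
    m=(cv2.inRange(hsv,(50,130,60),(75,255,255))>0)&(np.hypot(P[...,0]-538,P[...,1]+251)<40)&(d>0)&(P[...,2]<75); Q=P[m]
    if len(Q)>5:
        T=Q[Q[:,2]>np.percentile(Q[:,2],95)-3]; print(n,"btn",((T.max(0)+T.min(0))/2).round(1),np.ptp(T,0).round(),len(Q),np.percentile(Q[:,2],[50,95]))
```

```text
[525.11640491  35.16468574  84.67435853]
7.45 [524.4805079   35.21868462  83.99430658]
9.425
wrist btn [ 538.6 -254.2   59.9] [31. 31.  4.] 368 [59.68690528 60.99306626]
side btn [ 537.5 -251.1   57.9] [28. 29.  3.] 103 [57.10987216 59.12003189]
scene btn [ 540.7 -253.8   62.6] [29. 29.  5.] 125 [60.35323559 63.09197882]
```

View pics/point.png

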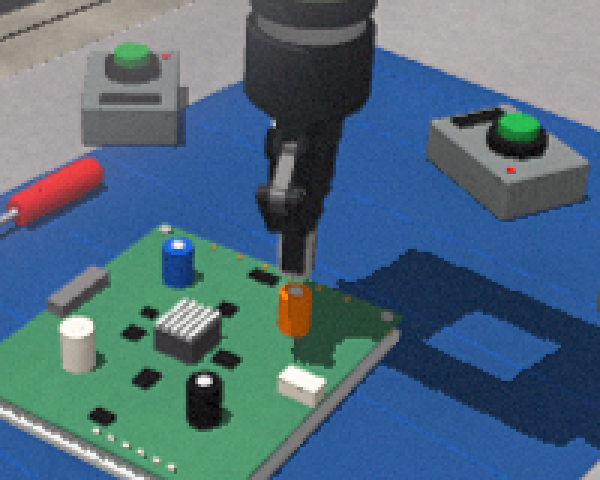

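The picture shows the fingertips centred a little above the orange can, with no contact. Now the press.

Run:
```python
from h import *
x,y=538.8,-252.8
ctrl.move_l([x,y,86],vel=80); ctrl.hold(0.3)
f0=sensors.read_state()["force"]
hit=ctrl.move_l([x,y,66],vel=8,threshold=9)
s=sensors.read_state(); print(hit,s["t"],s["eef_pos"],s["force"]-np.array(f0))
ctrl.hold(0.4); s=sensors.read_state(); print(s["eef_pos"],s["force"]-np.array(f0))
```

```text
True 12.6917 [ 538.85365009 -252.84303764   72.91824218] [-1.28853941 -0.33410257  5.55840086]
[ 538.81864682 -252.81003864   72.80250136] [-0.03244424  0.28471844  5.64945271]
```

Run:
```python
from h import *
x,y=538.8,-252.8
for z in(72.2,71.6,71.0):
    ctrl.move_l([x,y,z],vel=8,threshold=12); ctrl.hold(0.25)
    s=sensors.read_state(); print(s["eef_pos"],s["force"])
    if s["force"][2]>9: break
ctrl.hold(0.3)
ctrl.move_l([x,y,90],vel=30); ctrl.move_l([x,y,180],vel=120)
ctrl.hold(0.3); s=sensors.read_state(); print(s["t"],s["force"])
im,d,K,W=grab("wrist"); P=cloud(d,K,W); hsv=cv2.cvtColor(im,cv2.COLOR_RGB2HSV)
Q=P[(cv2.inRange(hsv,(50,130,60),(75,255,255))>0)&(np.hypot(P[...,0]-538,P[...,1]+251)<40)&(d>0)&(P[...,2]<75)]
T=Q[Q[:,2]>np.percentile(Q[:,2],95)-3]; print("btn",((T.max(0)+T.min(0))/2).round(1),np.percentile(Q[:,2],[50,95]))
```

```text
[ 538.89045354 -252.86258459   72.76192788] [-1.88782542  1.60990871  7.28944416]
[ 538.88178168 -252.8868285    72.69793232] [-3.10795718  1.30412534  9.16490673]
16.3583 [-0.48488064  0.59597564  0.39635757]
btn [ 538.7 -254.3   59.8] [58.99652987 60.93451973]
```

The button hit its hard stop: the force rose to 9 N with almost no further travel. It came back up to its original height, and the recorder hasn't moved.

```bash
python3 -c "
from plant import ctrl
print(ctrl.finish_job())"
```

```text
the job is handed in; nothing more can be done
None
```

The job is handed in at about 16 s of the 42 s: the closed fingertips hovered about 15 mm over the orange capacitor for 2.8 s without touching it, then pressed the rightmost recorder's green button fully down and released it.

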